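# Slide the drying tray onto the marked rail pair

### The job

Put the drying tray into the little drying rack on the rail pair marked by the yellow clip on the rack's front left post, sheet end first and blue grip towards you, and slide it in gently until it has pushed the orange back bar back as far as it goes. Feel for the bar: never push or jam the tray hard against the rack (keep it under 15 N). Leave the tray lying in there on its rails, and do not disturb the beaker, the bottle and the roll of tape.

Things in the scene. Friction and masses are not known exactly. Their poses are not given: they have to be found in the camera images.
- rack: Open-fronted metal drying rack, 150 wide (y), 142 deep (x), 173 high, fixed to the worktop. Origin on the worktop at the middle of its open mouth; x points into the rack (the way the tray slides in), y to its left, z up. Three pairs of C-shaped rails at three heights, x = 0 to 118. Round posts at x = 10 and 130, y = +-69. An orange upright bar 22 wide stands at y = 0 behind all levels (bar).
- rail_low (a point): Middle of the mouth of the LOW rail pair, at the height of its ledge tops: 40 mm above the worktop. Axes as the rack's. Every rail is a C channel, open inwards: 10 mm high from ledge to upper lip, webs at y = +-60, ledges and lips reaching in to y = +-48. The tray's sheet has 3 mm of play each side and 6 mm in height. The first 10 mm of each mouth flare out by about 5 mm.
- rail_mid (a point): The same point of the MIDDLE rail pair, 85 mm above the worktop; same channel.
- rail_high (a point): The same point of the HIGH rail pair, 130 mm above the worktop; same channel.
- front_post (a point): Axis of the rack's front left post (x = 10, y = +69 mm in the rack's frame), at worktop height. The clip that sits on this post marks the rail pair to use.
- clip_low: Yellow collar clip, 18 across, 12 high, with a flag, fixed on a post at the height of the LOW rail pair; origin on the post's axis, 4 mm above the ledge height. It sits on the front left post if the low pair is to be used, else it is parked on the rear right post.
- clip_mid: Same clip at the height of the MIDDLE rail pair: on the front left post if the middle pair is to be used, else parked on the rear right post.
- clip_high: Same clip at the height of the HIGH rail pair: on the front left post if the high pair is to be used, else parked on the rear right post.
- tray: Loose drying tray, about 140 g: dark steel-grey perforated sheet 92 (x) x 114 (y) x 4 mm, a neck 34 wide, 4 thick running on from its -x edge to x = -144, and on the neck a blue upright grip. Origin at the centre of the sheet's underside; x points from the grip to the leading edge (which goes into the rack first), z up. Starts flat on the worktop.
- tray_grip (a point): Middle of the blue grip, at (-126, 0, 32) mm in the tray's frame. The grip is a block 36 (x) x 14 (y) mm, from 4 to 50 mm above the tray's underside: pinch it along the tray's y, from above, firmly, as the sheet's weight pitches the tray. With the tray home it stands 64 to 84 mm in front of the rack's mouth.
- tray_tail (a point): Middle of the tray's leading edge, at (46, 0, 2) mm in the tray's frame.
- bar (a joint): How far (m) the orange bar has been pushed back: 0 = forward, as at the start; 0.012 = as far as it goes (hard stop). It slides stiffly (about 4 N) and stays where it is left. Where it stands along the rails differs each time and is not measured: its face at 0 lies 76 to 96 mm behind the mouth, so the tray's leading edge ends 88 to 108 mm behind the mouth.
- glass_beaker: Bystander: glass beaker, 70 across, 92 high, origin centre of its underside. Leave alone.
- sample_bottle: Bystander: white sample bottle, 48 across, 112 high, origin centre of its underside. Leave alone.
- tape: Bystander: roll of tape lying flat, 68 across, 19 high, origin centre of its underside. Leave alone.

How it is judged:
By the outcome, as a careful person would: the job done as asked, in the order asked, and still so for the second after the job is handed in, with the robot touching nothing.
It also fails if it takes over 64 s, if anything falls off the work surface, if the arm or the gripper's body presses on something with over 40 N, if the wrist force passes 120 N, or if a joint passes its speed limit or range.

### The arm

A 6-joint arm with a two-finger parallel gripper is mounted at the origin on a cart in front of the work surface, level with it; the furniture and walls round the work are solid. World frame = base frame: x ahead of the robot, y to its left, z up, the work surface at z = 0. Lengths are in m, angles in rad, forces in N, time in s.
With the tool pointing down it reaches from about 0.275 to 0.875 m from the base axis. Payload 12.5 kg.
Tool frame: the origin (TCP) lies on the centre line of the jaws, within the pads' length; the fingertips stand r.finger_overhang ahead of it and the grasp point (between the pads) lies 3 mm ahead of it (r.finger_overhang is the distance from the TCP to the fingertips, in m); z points along the fingers, y is the direction in which the jaws open and shut (so a half turn about z gives the same grasp; the last joint's range is limited). The gripper opens to 85 mm and grips with 20 to 120 N. Pads are 22 mm wide; open, the fingers measure 114 mm over their backs; the gripper's body (76 mm by 85 mm) begins 54 mm behind the grasp point. The pads swing forward as they close: fully open they stand 13 mm farther back than shut.
Start: joints at [-0.085, 0.351, 1.652, -0, 1.139, -0.085], TCP at [0.55, 0, 0.253] pointing down, gripper open.
Joint ranges: [-2.75, 2.75], [-0.79, 2.1], [0.01, 2.65], [-1.57, 4.71], [0.07, 3.14], [-2.87, 2.87]. Speed limits (rad/s): [2.22, 2.22, 2.79, 3.14, 3.14, 3.14].

### API

Orientations are given as a unit quaternion [x, y, z, w].
In Python, from cell import r, optics gives the robot as it stands. The module is installed in compiled form; this text tells all that it offers. Calls block until the motion is done:
- r.move_to(position, orientation): joint-space move of the TCP to a pose.
- r.move_linear(position, rot=None, vel=0.15): straight line of the TCP; rot=None keeps the orientation; vel is the mean speed in m/s.
- r.set_joints(angles): joint-space move.
- r.set_gripper(opening, squeeze=None): opening from 0.0 (shut) to 1.0 (fully open); squeeze is the grip in N (None keeps the last); returns when the fingers have stopped.
- r.sleep(seconds).
- r.inverse_kinematics(position, orientation): joint angles nearest the present ones, or None.
- optics.get_image(name): name is "scene" or "side" or "wrist"; returns a dict with "pixels" (420x560x3 uint8, red, green, blue), "depth" (420x560 float32, m along the optical axis (not along the pixel's ray), 0 where there is no reading), "fx", "fy", "cx", "cy" (pixels), "camera_from_world" (4x4, takes a point from world to camera coordinates); the wrist camera has in their place "mount" (4x4, takes a point from camera to tool coordinates, whose origin is the TCP and whose axes are the flange's). Camera axes: x right, y down, z forward; pixel columns grow to the right and rows downward; lengths in m; the calibration is good to about 2 mm. A picture is of the moment at which its call begins: read the wrist's pose just before it.
A pose or a line that the arm cannot do raises r.PlanningError and nothing moves.
- r.hand_in(): hands the job in, once; it reports no verdict.
Readings, each from a call of its own:
- r.current_t(): time.
- r.current_q(): joint angles.
- r.current_qvel(): joint speeds.
- r.current_effort(): joint torques, N m.
- r.current_tool_pos(): TCP position.
- r.current_ee_rot(): TCP orientation.
- r.current_contact_force(): force on the tool from outside, world axes, zero at the start.
- r.current_torque(): the same for the moment, N m.
- r.current_opening(): opening from 0.0 (shut) to 1.0 (fully open).
Only numpy, scipy, OpenCV 4.12 (cv2) and the standard library are available. Lean on these libraries where they do the work, as an engineer would, in place of code of your own. Each camera call takes 0.05 s, during which the arm holds its last target. There are 200 camera calls.

## Working session

There is one attempt and no reset: what is moved stays moved. The work goes in short steps, each a Python script; the robot and the scene stay as the last script left them, time stands still between calls to the robot, and variables do not carry over. Pictures are saved under pics/ and viewed, about 8 in all and at most 12, crops included, and the job is handed in when it is done.

```bash
mkdir -p pics; cat > h.py <<'E'
import numpy as np, cv2, pickle
from cell import r, optics
def grab(n):
    p=r.current_tool_pos(); q=r.current_ee_rot(); d=optics.get_image(n); d['p']=p; d['q']=q
    return d
def cloud(d):
    from scipy.spatial.transform import Rotation as R
    z=d['depth']; v,u=np.indices(z.shape)
    P=np.stack([(u-d['cx'])/d['fx']*z,(v-d['cy'])/d['fy']*z,z,np.ones_like(z)],-1)
    if 'mount' in d:
        T=np.eye(4);T[:3,:3]=R.from_quat(d['q']).as_matrix();T[:3,3]=d['p'];M=T@d['mount']
    else: M=np.linalg.inv(d['camera_from_world'])
    W=(P@M.T)[...,:3]; W[z==0]=np.nan
    return W
E
python3 - <<'E'
from h import *
for n in('scene','side'):
    d=grab(n); pickle.dump(d,open(n+'.pkl','wb')); cv2.imwrite(f'pics/{n}.png',d['pixels'][...,::-1])
    print(np.linalg.inv(d['camera_from_world'])[:3].round(3).tolist(),d['fx'])
print(r.finger_overhang, r.current_t(), r.current_ee_rot())
E
```

```text
[[0.681, -0.328, 0.655, 0.016], [-0.733, -0.312, 0.605, -0.685], [0.006, -0.892, -0.453, 0.483]] 415.96568903971746
[[-0.195, -0.64, 0.743, -0.137], [-0.981, 0.125, -0.15, -0.013], [0.003, -0.758, -0.652, 0.748]] 421.7938058266213
0.022 0.1 [ 7.07120940e-01  7.07092432e-01 -3.25138303e-04 -4.04168396e-04]
```

View pics/scene.png

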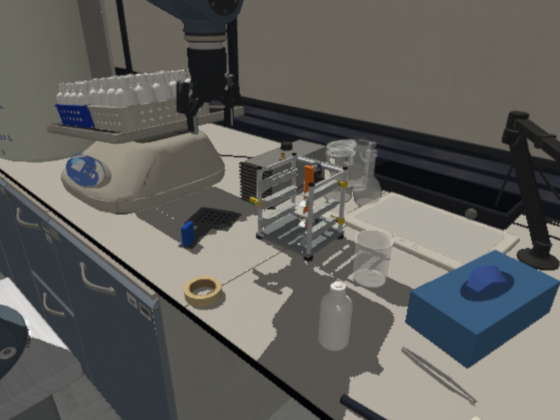

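View pics/side.png

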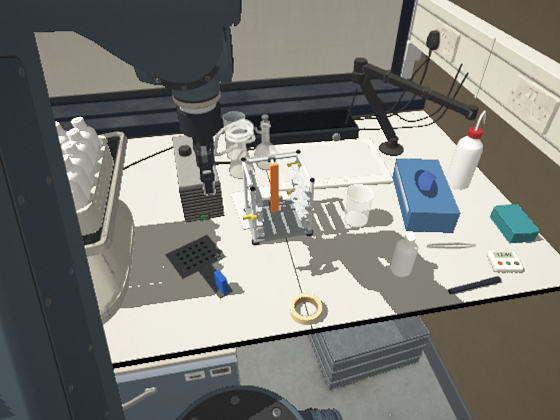

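The scene view shows the rack's clip on the front left post at (255,201), with parked clips at (342,183) and (340,221). This suggests the middle pair. The tray's grip is at (188,234), and in the side view the grip is at (221,283) and the clip at (249,217). Next I measure these.

```bash
python3 - <<'E'
from h import *
ims=[]
D={n:pickle.load(open(n+'.pkl','rb')) for n in('scene','side')}
allp=[];
for n,d in D.items():
    W=cloud(d); hsv=cv2.cvtColor(d['pixels'],cv2.COLOR_RGB2HSV); H,S,V=cv2.split(hsv)
    roi=(W[...,0]>.25)&(W[...,0]<.8)&(W[...,1]>-.35)&(W[...,1]<.35)&(W[...,2]>-.02)&(W[...,2]<.22)
    for c,m in dict(yellow=(H>18)&(H<32)&(S>150)&(V>90),orange=(H<14)&(S>170)&(V>90),blue=(H>105)&(H<125)&(S>150)&(V>50)).items():
        k,l,st,ce=cv2.connectedComponentsWithStats((m&roi).astype(np.uint8))
        for i in range(1,k):
            if st[i,4]>8:
                P=W[l==i]; print(n,c,ce[i].round(),st[i,4],np.median(P,0).round(3),np.percentile(P,5,0).round(3),np.percentile(P,95,0).round(3))
    x0,x1,y0,y1=(235,365,140,265) if n=='scene' else (225,330,140,250)
    ims.append(cv2.resize(d['pixels'][y0:y1,x0:x1],(400,480),interpolation=cv2.INTER_CUBIC))
    m=roi&(V<90)&(abs(W[...,2])<.012)&(S<90)
    k,l,st,ce=cv2.connectedComponentsWithStats(m.astype(np.uint8))
    for i in range(1,k):
        if st[i,4]>60: P=W[l==i]; print(n,'dark',ce[i].round(),st[i,4],np.median(P,0).round(3),P.min(0).round(3),P.max(0).round(3))
    # rack points
    m=(W[...,0]>.45)&(W[...,0]<.85)&(W[...,1]>-.3)&(W[...,1]<.1)&(W[...,2]>.02)&(W[...,2]<.19)
    allp.append(W[m])
P=np.vstack(allp); np.save('rackpts.npy',P)
cv2.imwrite('pics/zoom.png',np.hstack(ims)[...,::-1])
# top-down map, 2px/mm  (x up, y left)
im=np.zeros((600,800,3),np.uint8)
for k,p in enumerate(allp):
    u=((.1-p[:,1])*2000).astype(int); v=((.85-p[:,0])*1500).astype(int); ok=(u>=0)&(u<800)&(v>=0)&(v<600)
    im[v[ok],u[ok],k]=255; 
cv2.imwrite('pics/top.png',im)
E
```

```text
scene yellow [343. 184.] 35 [ 0.715 -0.228  0.136] [ 0.713 -0.232  0.131] [ 0.721 -0.217  0.14 ]
scene yellow [253. 200.] 38 [ 0.593 -0.075  0.091] [ 0.588 -0.091  0.033] [0.689 0.027 0.094]
scene yellow [340. 221.] 26 [ 0.715 -0.229  0.047] [ 0.713 -0.234  0.043] [ 0.72  -0.219  0.05 ]
scene orange [308. 176.] 162 [ 0.682 -0.157  0.146] [ 0.68  -0.169  0.116] [ 0.686 -0.149  0.165]
scene orange [305. 209.] 12 [ 0.682 -0.154  0.063] [ 0.681 -0.159  0.059] [ 0.683 -0.151  0.071]
scene blue [188. 233.] 252 [ 0.46  -0.006  0.033] [ 0.448 -0.012  0.009] [0.479 0.004 0.05 ]
scene dark [199. 214.] 3494 [0.571 0.104 0.001] [ 0.444 -0.036 -0.003] [0.709 0.23  0.012]
scene dark [155. 287.] 547 [ 0.331 -0.06  -0.002] [ 0.329 -0.35  -0.012] [0.332 0.349 0.001]
scene dark [304. 284.] 4033 [ 0.527 -0.286  0.001] [ 0.346 -0.35  -0.002] [ 0.727 -0.088  0.012]
scene dark [217. 302.] 91 [ 0.381 -0.2    0.001] [ 0.351 -0.209 -0.002] [ 0.405 -0.186  0.011]
side yellow [291. 164.] 12 [ 0.721 -0.205  0.138] [ 0.72  -0.217  0.133] [ 0.722 -0.2    0.141]
side yellow [299. 164.] 10 [ 0.716 -0.227  0.137] [ 0.714 -0.23   0.132] [ 0.72  -0.224  0.14 ]
side yellow [289. 192.] 9 [ 0.721 -0.203  0.047] [ 0.719 -0.208  0.045] [ 0.722 -0.198  0.05 ]
side yellow [249. 217.] 39 [ 0.594 -0.081  0.092] [ 0.59  -0.092  0.087] [ 0.596 -0.067  0.096]
side orange [274. 187.] 344 [ 0.684 -0.157  0.1  ] [ 0.681 -0.165  0.029] [ 0.686 -0.148  0.16 ]
side blue [221. 282.] 204 [0.459 0.001 0.038] [ 0.449 -0.009  0.009] [0.478 0.012 0.052]
side dark [196. 259.] 1535 [0.569 0.048 0.006] [ 0.463 -0.007 -0.   ] [0.644 0.123 0.012]
```

View pics/zoom.png

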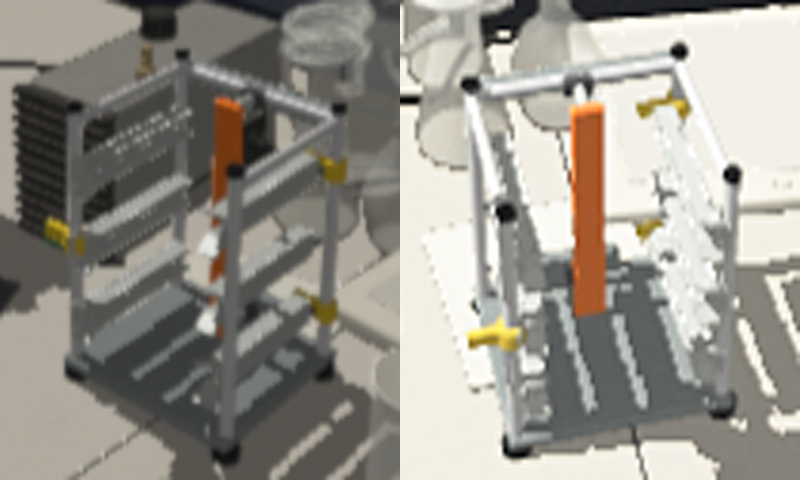

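Clip at z≈0.09 is the middle pair, and the parked clips at 0.136 and 0.047 agree. Next I fit the rack pose from the posts and take a wrist picture of the tray.

```bash
python3 - <<'E'
from h import *
from scipy.optimize import least_squares
P=np.load('rackpts.npy'); z=P[:,2]
Q=P[((z>.058)&(z<.08))|((z>.104)&(z<.122))|((z>.147)&(z<.16))][:,:2]
posts=np.array([[.01,.069],[.13,.069],[.01,-.069],[.13,-.069]])
def dist(p,Q,rp):
    c,s=np.cos(p[2]),np.sin(p[2]); C=posts@np.array([[c,s],[-s,c]])+p[:2]
    return np.linalg.norm(Q[:,None]-C,axis=2)-rp
x=np.array([.585,-.155,0.])
for w in(.02,.012,.008,.006):
    d=dist(x,Q,.004); k=abs(d).min(1)<w; 
    s=least_squares(lambda p:dist(p[:3],Q[k],p[3])[np.arange(k.sum()),abs(d[k]).argmin(1)],[*x,.004],loss='soft_l1',f_scale=.002); x=s.x[:3]
    print(s.x.round(4),k.sum(),np.sqrt((s.fun**2).mean()).round(4),np.bincount(abs(d[k]).argmin(1)))
d=grab('wrist'); pickle.dump(d,open('wrist.pkl','wb')); cv2.imwrite('pics/w1.png',d['pixels'][...,::-1]); print(d['mount'].round(3).tolist())
E
```

```text
[ 0.5896 -0.1618  0.0419  0.005 ] 652 0.0045 [177 126 223 126]
[ 0.5889 -0.1624  0.0439  0.0043] 611 0.0026 [173 120 202 116]
[ 0.5888 -0.1624  0.0438  0.0041] 583 0.0016 [163 115 192 113]
[ 0.5888 -0.1625  0.044   0.004 ] 573 0.0014 [160 114 187 112]
[[-0.001, -0.955, -0.297, 0.075], [1.0, -0.001, -0.0, -0.001], [-0.0, -0.297, 0.955, -0.12], [0.0, 0.0, 0.0, 1.0]]
```

View pics/w1.png

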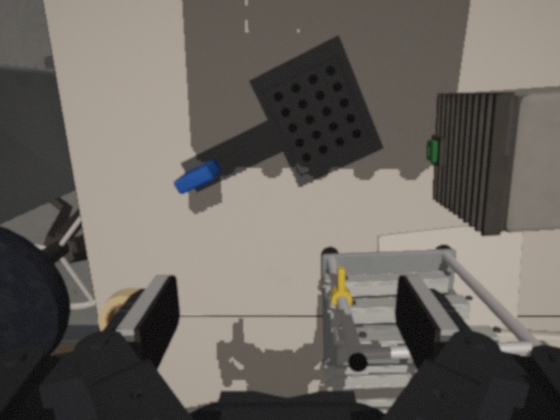

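The wrist view shows the tray sheet with corners at about (250,82), (338,37), (382,147) and (300,186), and the blue grip at (197,176). I fit its pose from these.

```bash
python3 - <<'E'
from h import *
d=pickle.load(open('wrist.pkl','rb')); W=cloud(d); hsv=cv2.cvtColor(d['pixels'],cv2.COLOR_RGB2HSV); H,S,V=cv2.split(hsv)
print('V sheet/shadow',V[60,310],V[40,220],V[120,270], W[60,310].round(4),W[40,220].round(4))
m=(V<60).astype(np.uint8); m[:, :180]=0; m[:,390:]=0; m[230:]=0
m=cv2.morphologyEx(m,cv2.MORPH_CLOSE,np.ones((13,13)))
k,l,st,ce=cv2.connectedComponentsWithStats(m); i=1+st[1:,4].argmax(); print(st[i])
P=W[l==i]; P=P[np.isfinite(P[:,0])]
from scipy.optimize import minimize
# rasterised IoU fit at 1 mm in the world plane, observed = pixel footprint mask
g=np.stack(np.meshgrid(np.arange(.4,.72,.001),np.arange(-.05,.2,.001),indexing='ij'),-1)
from scipy.spatial.transform import Rotation as R
T=np.eye(4);T[:3,:3]=R.from_quat(d['q']).as_matrix();T[:3,3]=d['p'];M=np.linalg.inv(T@d['mount'])
X=np.concatenate([g,np.full(g.shape[:2]+(1,),.004),np.ones(g.shape[:2]+(1,))],-1)@M.T
obs=cv2.remap((l==i).astype(np.float32),(X[...,0]/X[...,2]*d['fx']+d['cx']).astype(np.float32),(X[...,1]/X[...,2]*d['fy']+d['cy']).astype(np.float32),cv2.INTER_LINEAR)
obs=cv2.GaussianBlur(obs,(0,0),1.5)
def cost(p):
    c,s=np.cos(p[2]),np.sin(p[2]); a=g-p[:2]; x=a@[c,s]; y=a@[-s,c]
    sg=lambda t:1/(1+np.exp(-np.clip(t/.0015,-40,40)))
    sh=sg(.046-abs(x))*sg(.057-abs(y)); ne=sg(.017-abs(y))*sg(-.04-x)*sg(x+.107)
    w=(x>-.105)
    return (w*(np.maximum(sh,ne)-obs)**2).mean()
gr=(H>105)&(H<125)&(S>150)&(V>50); G=W[gr]; G=G[np.isfinite(G[:,0])]; print('grip',np.median(G,0),G.max(0))
best=min((minimize(cost,[.57,.045,a],method='Nelder-Mead',options=dict(xatol=1e-4,fatol=1e-9,maxiter=400)) for a in(.2,.4,.6)),key=lambda s:s.fun)
p=best.x; print(p,best.fun,obs.mean())
c,s=np.cos(p[2]),np.sin(p[2]); print('grip pred',p[:2]+np.array([c,s])*-.126)
t=G[G[:,2]>.046]; (cc,sz,an)=cv2.minAreaRect((t[:,:2]*1000).astype(np.float32)); print('grip top',cc,sz,an,len(t))
E
```

```text
V sheet/shadow 42 97 42 [0.5699 0.1045 0.0031] [0.487  0.1219 0.0007]
[  196    36   186   155 13573]
grip [0.46957484 0.00488697 0.04900163] [0.48222352 0.01428298 0.05191583]
[0.57783355 0.05558745 0.44389597] 0.003139322049274648 0.15437454
grip pred [0.46404479 0.00147535]
grip top (465.1458435058594, 1.939986228942871) (33.62239456176758, 14.013696670532227) 25.82249641418457 543
```

```bash
cat >> h.py <<'E'
from scipy.spatial.transform import Rotation as R
RACK=np.array([.5888,-.1625]); RY=.044
def quat(yaw,pitch=0):  # tool down, jaws along tray y, tool x = tray x
    b=R.from_matrix(np.array([[1,0,0],[0,-1,0],[0,0,-1.]]))
    return (R.from_euler('z',yaw)*R.from_euler('y',pitch)*b).as_quat()
def rk(x,y): c,s=np.cos(RY),np.sin(RY); return RACK+[c*x-s*y,s*x+c*y]
E
python3 - <<'E'
from h import *
g=[.4645,.0017]; q=quat(.447)
print(r.inverse_kinematics([*g,.034],q), r.inverse_kinematics([*rk(-.212,0),.122],quat(RY)), r.inverse_kinematics([*rk(-.064,0),.122],quat(RY)))
r.move_to([*g,.13],q); r.move_linear([*g,.034],vel=.12)
print(r.current_contact_force())
r.set_gripper(0,100); print(r.current_opening(),r.current_tool_pos(),r.current_contact_force(),r.current_torque())
r.move_linear([*g,.06],vel=.05); r.sleep(.3)
print(r.current_tool_pos(),r.current_contact_force(),r.current_torque(),r.current_t())
E
```

```text
[-9.66150999e-02  5.70183623e-01  2.00870253e+00 -4.44089210e-16
  5.62706499e-01  1.02718123e+00] [-5.40106516e-01  3.21275094e-01  2.10105058e+00 -4.44089210e-16
  7.19266981e-01  9.86689811e-01] [-3.89735542e-01  5.21733475e-01  1.75916032e+00 -4.44089210e-16
  8.60698862e-01  1.13706078e+00]
[ 0.4431464   0.40378931 -0.50827412]
0.149652360202644 [0.46467465 0.00166305 0.03427064] [-0.8165929  -0.21295194  5.54917996] [-0.04446384  0.13885976 -0.02531693]
[0.46440684 0.00170747 0.05980366] [ 0.04980437 -0.09548348 -1.4130052 ] [-0.07025618  0.11291798  0.06530329] 3.7583
```

```bash
python3 - <<'E'
from h import *
r.move_linear([.4645,.0017,.122],vel=.12)
r.move_linear([.385,.0017,.122],vel=.15)
r.move_linear([*rk(-.207,0),.122],rot=quat(RY),vel=.15); r.sleep(.4)
print(r.current_tool_pos(),rk(-.207,0),r.current_contact_force(),r.current_torque(),r.current_t())
ims=[]
for n in('scene','side','wrist'):
    d=grab(n); pickle.dump(d,open(n+'2.pkl','wb')); cv2.imwrite(f'pics/{n}2.png',d['pixels'][...,::-1])
    ims.append(d['pixels'])
cv2.imwrite('pics/st.png',np.hstack([cv2.resize(ims[1][120:330,140:350],(400,400),interpolation=2),cv2.resize(ims[2],(400,400))])[...,::-1])
# tray points in rack frame
for n in('scene2','side2','wrist2'):
    d=pickle.load(open(n+'.pkl','rb')); W=cloud(d); c,s=np.cos(RY),np.sin(RY)
    a=W[...,:2]-RACK; L=np.stack([a@[c,s],a@[-s,c],W[...,2]],-1)
    V=d['pixels'].max(-1)
    m=(L[...,0]>-.13)&(L[...,0]<-.01)&(abs(L[...,1])<.075)&(L[...,2]>.06)&(L[...,2]<.115)
    P=L[m]; print(n,m.sum())
    if len(P)<50: continue
    A=np.c_[P[:,:2],np.ones(len(P))]; k=np.ones(len(P),bool)
    for _ in range(6):
        f=np.linalg.lstsq(A[k],P[k,2],rcond=None)[0]; e=abs(A@f-P[:,2]); k=e<max(.002,np.median(e)*2)
    print('plane slopes',f[:2].round(3),'z at sheet centre/lead',(f@[-.08,0,1]).round(4),(f@[-.035,0,1]).round(4),k.sum())
    print('rect',cv2.minAreaRect((P[k][:,:2]*1000).astype(np.float32)),P[k].min(0).round(4),P[k].max(0).round(4))
E
```

```text
[ 0.38203151 -0.17146339  0.12200877] [ 0.38200034 -0.17160506] [-0.03679842 -0.31283854 -1.49302083] [-0.03025224  0.16736219 -0.01381806] 6.8167
scene2 1401
plane slopes [0.    0.002] z at sheet centre/lead 0.0915 0.0915 1067
rect ((-83.24189758300781, -1.5945625305175781), (92.95941925048828, 115.85954284667969), 1.3604331016540527) [-0.13   -0.0594  0.0894] [-0.0357  0.0568  0.0935]
side2 591
plane slopes [0.003 0.003] z at sheet centre/lead 0.0927 0.0929 458
rect ((-80.02273559570312, 27.338546752929688), (61.96839141845703, 93.73860931396484), 85.17094421386719) [-0.1293 -0.0071  0.0908] [-0.032   0.0558  0.0949]
wrist2 25030
plane slopes [0.002 0.001] z at sheet centre/lead 0.0914 0.0915 21531
rect ((-114.83885955810547, -0.5655174255371094), (114.440185546875, 30.32383155822754), 89.98139953613281) [-0.13   -0.0578  0.0893] [-0.0997  0.0567  0.0934]
```

View pics/st.png

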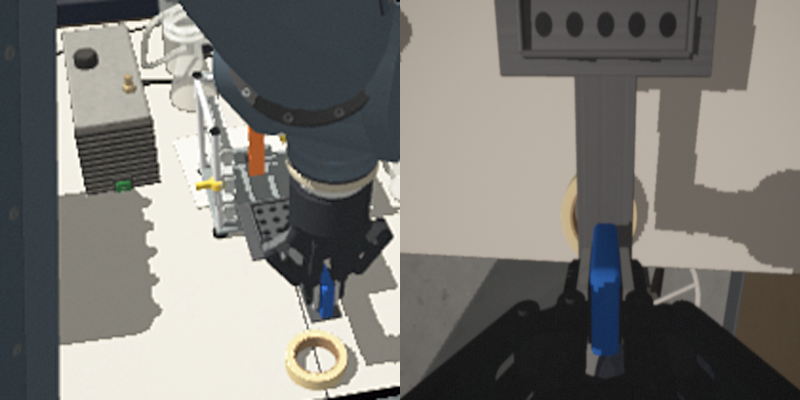

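```bash
python3 - <<'E'
from h import *
c,s=np.cos(RY),np.sin(RY)
def loc(n):
    d=pickle.load(open(n+'.pkl','rb')); W=cloud(d); a=W[...,:2]-RACK
    return np.stack([a@[c,s],a@[-s,c],W[...,2]],-1)
def edge(P,ax,lo,hi,q):  # robust extreme of other axis per 6mm bin, line fit
    b=np.arange(lo,hi,.006); o=1-ax; X=[];Y=[]
    for t in b:
        k=(P[:,ax]>=t)&(P[:,ax]<t+.006)
        if k.sum()>3: X.append(t+.003); Y.append(np.percentile(P[k,o],q))
    f=np.polyfit(X,Y,1); return f.round(4), np.std(np.polyval(f,X)-Y).round(4), len(X)
for n in('scene2','wrist2'):
    L=loc(n); P=L[(L[...,2]>.087)&(L[...,2]<.096)&(abs(L[...,1])<.075)&(L[...,0]<-.01)]
    S=P[(P[:,0]>-.128)]
    if n=='scene2':
        print('left',edge(S,0,-.122,-.042,98),'right',edge(S,0,-.122,-.042,2)); print('lead',edge(S,1,-.05,.05,98))
    N=P[(P[:,0]<-.135)&(abs(P[:,1])<.03)]
    print(n,'neck L',edge(N,0,-.19,-.14,98),'R',edge(N,0,-.19,-.14,2), len(N))
    R1=P[(abs(P[:,1])>.022)&(abs(P[:,1])<.052)]; print('rear',edge(R1,1,-.052,.052,2))
# rails from initial pictures
for n in('scene','side'):
    L=loc(n)
    for z in(.04,.085,.13):
        for sg in(1,-1):
            P=L[(L[...,0]>.02)&(L[...,0]<.11)&(abs(L[...,2]-z-.005)<.012)&(L[...,1]*sg>.04)&(L[...,1]*sg<.068)]
            if len(P)>20: print(n,z,sg,len(P),'|y| pct',np.percentile(P[:,1]*sg,[3,50,97]).round(4),'z',np.percentile(P[:,2],[3,50,97]).round(4))
E
```

```text
left (array([0.1734, 0.0621]), np.float64(0.0022), 14) right (array([ 0.003 , -0.0569]), np.float64(0.0004), 14)
lead (array([-0.0224, -0.042 ]), np.float64(0.002), 17)
scene2 neck L (array([0.3453, 0.0668]), np.float64(0.0041), 9) R (array([-0.0042, -0.0182]), np.float64(0.0004), 9) 430
rear (array([ 0.1869, -0.1209]), np.float64(0.0122), 10)
wrist2 neck L (array([-0.0021,  0.0154]), np.float64(0.0001), 9) R (array([-0.0035, -0.0173]), np.float64(0.0001), 9) 12186
rear (array([ 0.005 , -0.1269]), np.float64(0.0), 11)
scene 0.04 1 263 |y| pct [0.0478 0.0542 0.0626] z [0.0373 0.0505 0.0536]
scene 0.04 -1 246 |y| pct [0.0485 0.0614 0.0633] z [0.0376 0.0514 0.0541]
scene 0.085 1 263 |y| pct [0.0478 0.0538 0.0626] z [0.0827 0.0874 0.0988]
scene 0.085 -1 249 |y| pct [0.0483 0.0616 0.0635] z [0.0831 0.0957 0.099 ]
scene 0.13 1 275 |y| pct [0.0479 0.0541 0.0629] z [0.1278 0.1318 0.1436]
scene 0.13 -1 240 |y| pct [0.0504 0.0615 0.0634] z [0.1278 0.1395 0.1437]
side 0.04 1 32 |y| pct [0.0484 0.059  0.0628] z [0.0423 0.0528 0.0561]
side 0.04 -1 138 |y| pct [0.0482 0.0517 0.0595] z [0.0394 0.0539 0.0567]
side 0.085 1 33 |y| pct [0.0494 0.0585 0.0629] z [0.0872 0.0991 0.1012]
side 0.085 -1 153 |y| pct [0.0482 0.0519 0.0595] z [0.085  0.0988 0.1014]
side 0.13 1 124 |y| pct [0.048  0.0538 0.0605] z [0.1425 0.1446 0.1463]
side 0.13 -1 190 |y| pct [0.0481 0.0529 0.0627] z [0.1302 0.1441 0.1462]
```

The tray is level, with about 0.3° of yaw error and 0.5 mm of y error, which I correct. Now I insert it in small steps with force monitoring.

```bash
cat > ins.py <<'E'
from h import *
q=quat(RY+.0035); u=np.array([np.cos(RY),np.sin(RY)]); Z=.1225
def go(x,v): r.move_linear([*rk(x,.0006),Z],rot=q,vel=v)
def F(f0): f=r.current_contact_force()-f0; return np.array([f[:2]@u,f[1]*u[0]-f[0]*u[1],f[2]])
E
python3 - <<'E'
from ins import *
go(-.207,.02); r.sleep(.3); f0=np.mean([r.current_contact_force() for _ in range(5)],0); np.save('f0.npy',f0); print(f0,r.current_t())
x=-.207
while x<-.103:
    x+=.004; go(x,.03); f=F(f0)
    if np.abs(f).max()>1: print(round(x+.172,4),f.round(2))
    if np.abs(f).max()>4: print('stop');break
r.sleep(.2); print(x+.172,F(f0).round(2),r.current_torque(),r.current_tool_pos(),rk(x,.0006),r.current_t())
E
```

```text
[ 0.33318322  0.2959954  -0.82060712] 7.5167
-0.027 [-1.06 -0.22 -0.99]
-0.019 [-1.22  0.15 -0.8 ]
-0.015 [-0.33 -0.55 -1.28]
-0.011 [-1.21 -0.35 -0.1 ]
-0.007 [-0.76 -0.35 -1.2 ]
-0.003 [-0.68 -0.49 -1.48]
0.001 [-1.21 -0.26 -0.89]
0.009 [-0.52 -1.09 -0.8 ]
0.017 [ 0.03 -0.84 -1.01]
0.021 [-0.31  0.24 -1.09]
0.025 [-0.16 -0.2  -1.93]
0.029 [-0.43 -1.11 -0.44]
0.033 [-1.01  0.26 -0.62]
0.045 [-1.44 -0.28 -0.17]
0.061 [-0.79 -1.13 -0.86]
0.069 [-0.42 -1.47 -1.01]
0.06900000000000009 [ 0.21  0.46 -1.18] [-0.03262196  0.17727089  0.01290317] [ 0.48580388 -0.16640951  0.12248266] [ 0.4858733  -0.16643112] 15.0833
```

```bash
python3 - <<'E'
from ins import *
f0=np.load('f0.npy'); f0=f0*[1,1,1]
def avg(n=6):
    a=[]
    for _ in range(n): a.append(F(f0)); r.sleep(.01)
    return np.mean(a,0)
x=-.103; b=avg()[0]; print('base',b)
while x+.172<.112:
    x+=.0005 if x+.172>.076 else .001; go(x,.01); f=avg()
    print(round(x+.172,4),f.round(2))
    if f[0]-b<-8 or np.abs(f[1:]).max()>6: print('stop');break
print(r.current_tool_pos(),rk(x,.0006),r.current_t())
E
```

```text
base -0.37309699899626697
0.07 [-0.28 -0.16 -1.01]
0.071 [-0.55 -0.14 -0.89]
0.072 [-0.35 -0.33 -0.91]
0.073 [-0.25  0.22 -0.53]
0.074 [-0.1  -0.12 -0.47]
0.075 [-0.41 -0.41 -0.73]
0.076 [-0.39 -0.22 -0.7 ]
0.077 [-0.59 -0.31 -0.86]
0.0775 [-0.81 -0.2  -0.99]
0.078 [-0.67 -0.35 -0.9 ]
0.0785 [-0.15 -0.38 -1.12]
0.079 [-0.22 -0.1  -0.69]
0.0795 [-0.42 -0.41 -0.55]
0.08 [-0.19 -0.3  -0.55]
0.0805 [-0.07 -0.05 -1.06]
0.081 [-0.46 -0.07 -0.67]
0.0815 [-0.1  -0.78 -0.72]
0.082 [-0.57 -0.23 -0.71]
0.0825 [-0.27 -0.05 -0.75]
0.083 [-0.71 -0.04 -0.57]
0.0835 [-0.42 -0.83 -0.51]
0.084 [-0.4  -0.53 -0.76]
0.0845 [-0.54 -0.37 -0.76]
0.085 [-0.07 -0.31 -0.54]
0.0855 [-0.59 -0.6  -0.52]
0.086 [-0.22 -0.09 -0.69]
0.0865 [-0.29 -0.06 -0.7 ]
0.087 [-0.33 -0.23 -0.59]
0.0875 [ 0.09 -0.37 -0.77]
0.088 [-0.1  -0.46 -0.72]
0.0885 [-0.31  0.02 -0.81]
0.089 [-0.13 -0.35 -0.71]
0.0895 [-0.67 -0.31 -1.16]
0.09 [-0.42 -0.4  -0.78]
0.0905 [-0.45 -0.52 -0.83]
0.091 [-0.62 -0.15 -0.67]
0.0915 [-0.67 -0.34 -0.59]
0.092 [-0.48 -0.44 -0.76]
0.0925 [-1.57 -0.24 -0.45]
0.093 [-4.05 -0.73  0.52]
0.0935 [-4.02 -0.32 -0.15]
0.094 [-3.93 -0.52 -0.13]
0.0945 [-4.05 -0.09 -0.32]
0.095 [-3.72 -0.28 -0.73]
0.0955 [-4.3  -0.51 -0.32]
0.096 [-3.68 -0.49 -0.48]
0.0965 [-3.87  0.13 -0.53]
0.097 [-4.02  0.01 -0.76]
0.0975 [-3.94 -0.44 -0.57]
0.098 [-3.82 -0.08 -0.36]
0.0985 [-3.72 -0.38 -0.39]
0.099 [-3.86 -0.18 -0.36]
0.0995 [-3.75 -0.07 -0.26]
0.1 [-3.71 -0.43 -0.45]
0.1005 [-4.14  0.09 -0.6 ]
0.101 [-3.75 -0.11 -0.8 ]
0.1015 [-4.09 -0.06 -0.67]
0.102 [-3.76 -0.32 -0.78]
0.1025 [-3.81 -0.11 -0.25]
0.103 [-4.29 -0.2  -0.31]
0.1035 [-3.53  0.12 -0.53]
0.104 [-3.86  0.2  -0.17]
0.1045 [-5.11  0.05 -0.06]
0.105 [-7.76 -0.5   1.21]
0.1055 [-11.07  -0.52   2.85]
stop
[ 0.52139168 -0.1647249   0.12230869] [ 0.52233797 -0.16482564] 34.6333
```

The bar was met at 92.5 mm and the hard stop at 104.5 mm, which is the full 12 mm of travel. Peak force was 11 N. Now I relieve the preload, set the tray down on the ledges and release it.

```bash
python3 - <<'E'
from ins import *
import ins
f0=np.load('f0.npy')
def avg(n=6): return np.mean([(F(f0),r.sleep(.01))[0] for _ in range(n)],0)
x=-.103+.0365+.0000; x=.1055-.172-.0008; go(x,.01); print('relaxed',avg().round(2))
for k in range(8):
    ins.Z-=.0004; go(x,.01); f=avg(); print(round(ins.Z,4),f.round(2))
    if f[2]>2: break
r.set_gripper(.5); r.sleep(.3); print('open',r.current_opening(),avg().round(2))
p=r.current_tool_pos(); r.move_linear([p[0],p[1],.20],vel=.08)
r.move_linear([*rk(-.22,0),.25],vel=.2); r.move_to([.42,.15,.3],quat(0)); print(r.current_t())
ims=[]
c,s=np.cos(RY),np.sin(RY)
for n in('scene','side'):
    d=grab(n); pickle.dump(d,open(n+'3.pkl','wb')); W=cloud(d); a=W[...,:2]-RACK; L=np.stack([a@[c,s],a@[-s,c],W[...,2]],-1)
    x0,x1,y0,y1=(150,370,120,310) if n=='scene' else (190,350,130,300)
    ims.append(cv2.resize(d['pixels'][y0:y1,x0:x1],(400,460),interpolation=2))
    H,S,V=cv2.split(cv2.cvtColor(d['pixels'],cv2.COLOR_RGB2HSV))
    ok=(L[...,0]>-.15)&(L[...,0]<.15)&(abs(L[...,1])<.06)
    for nm,m in(('grip',(H>105)&(H<125)&(S>150)&(V>50)&ok),('bar',(H<14)&(S>170)&(V>90)&ok),('sheet',ok&(abs(L[...,1])<.045)&(V<80)&(L[...,2]>.075)&(L[...,2]<.1))):
        P=L[m]; print(n,nm,len(P),np.percentile(P,[3,50,97],axis=0).round(4).tolist() if len(P) else '')
        if nm=='sheet' and len(P)>30: print(' pitch fit',np.polyfit(P[:,0],P[:,2],1).round(4))
cv2.imwrite('pics/end.png',np.hstack(ims)[...,::-1])
E
```

```text
relaxed [-6.05 -0.76  0.45]
0.1221 [-7.17 -0.43  1.61]
0.1217 [-8.43 -0.27  2.69]
open 0.5011366647312483 [-0.27 -0.37  0.87]
39.6
scene grip 335 [[-0.086, -0.0081, 0.0937], [-0.0745, -0.0058, 0.1169], [-0.055, 0.0037, 0.1351]]
scene bar 159 [[0.1032, -0.011, 0.028], [0.1059, -0.0016, 0.1461], [0.11, 0.0095, 0.1654]]
scene sheet 945 [[-0.0833, -0.0321, 0.0873], [0.0196, 0.0007, 0.0891], [0.0955, 0.0424, 0.0966]]
 pitch fit [-0.0076  0.0901]
side grip 186 [[-0.0844, -0.0052, 0.0939], [-0.0797, 0.0024, 0.1226], [-0.0535, 0.0066, 0.1375]]
side bar 194 [[0.1048, -0.0069, 0.0925], [0.1073, 0.0013, 0.1321], [0.1105, 0.0106, 0.1657]]
side sheet 475 [[-0.0811, -0.0361, 0.0881], [0.0469, 0.014, 0.0909], [0.0981, 0.0378, 0.0959]]
 pitch fit [0.0059 0.0909]
```

View pics/end.png

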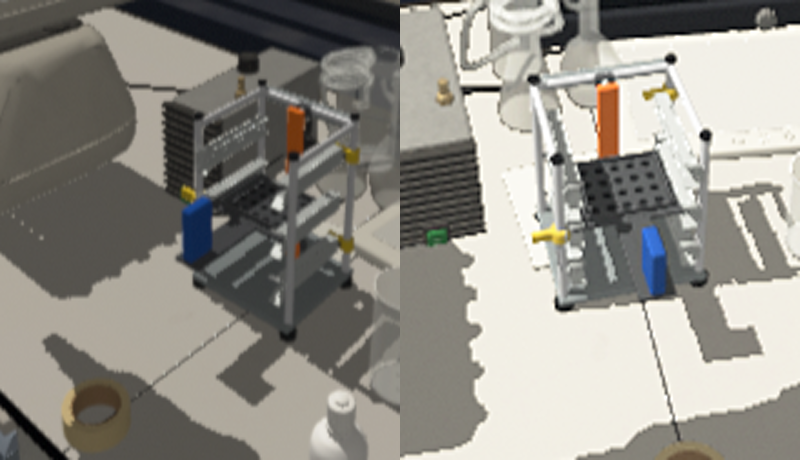

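```bash
python3 - <<'E'
from h import *
print(r.current_t()); r.hand_in()
E
```

```text
39.7
the job is handed in; nothing more can be done
```

The tray is in the rack on the middle rail pair, sheet end first with the blue grip towards the robot, and the job is handed in at 39.7 s.

- **Rail pair:** the yellow clip on the front left post measured about 91 mm above the worktop. The other two clips were parked at the high and low levels, so the middle pair was the one marked.
- **Insertion:** the tray went in without jamming. It met the bar with its leading edge at about 92.5 mm, pushed it at about 4 N, and reached the hard stop at about 104.5 mm, which is the full 12 mm of travel.
- **Force:** the highest push I measured was 11.1 N, under the 15 N limit. These were averaged readings taken after each small step, so a brief higher peak between readings could have gone unseen.
- **Release:** I backed off slightly before letting go. While lowering the tray onto its ledges the push rose again to about 8 N.
- **Final check:** the last pictures show the tray level on its rails, with its top face about 89–91 mm up. The bar stands roughly 12 mm further back than at the start. In the last pictures, the tape and bottle looked undisturbed. The beaker is only partly in view there, and I measured none of the three again. The gripper was well clear of everything.

No check failed or disagreed.

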